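# Nest the egg cup, steel cup and tub and slide the nest into the rail corner

## Task

Clear the kitchen shelf by nesting the three vessels in size order: the ceramic egg cup standing inside the stainless steel cup, and the steel cup standing inside the square yellow tub. Then push the loaded tub along the shelf, without lifting it, until it sits square and flush against both wooden rails of the corner. Set the china egg cup down gently, do not let a vessel fall over, and leave the brush, funnel and soap bottle where they are.

Things in the scene. Friction and masses are not known exactly. Their poses are not given: they have to be found in the camera images.
- tub: Square yellow plastic open tub, outside 100 x 100 mm, 36 mm high, walls and floor 5 mm thick (inside 90 x 90 mm), about 0.16 kg. Origin: centre of its underside; x and y run along its sides, z up. Too wide to grasp across; it is pushed.
- cup: Round stainless steel cup without handle, outside diameter 58 mm at the foot and 62 mm at the rim, 54 mm high, wall 2.5 mm, floor 3 mm, inside diameter 53 mm at the floor, about 0.11 kg. Origin: centre of its underside, z up. Stood in the tub its rim is 59 mm above the shelf, 23 mm above the tub's rim.
- egg_cup: White ceramic egg cup with a blue band, 72 mm high: round foot 36 mm across, thin 16 mm stem, and from 44 mm up a bowl 43 mm across that widens to 47 mm at the rim; about 0.07 kg. Origin: centre of the underside of its foot, z up. Stood in the steel cup its rim is 21 mm above the cup's rim; with the cup in the tub its rim is 80 mm above the shelf.
- corner: Two pale wooden rails fixed on the shelf at a right angle, each 18 mm thick, 28 mm high, 200 mm long inside. Origin: their inner corner at shelf height. Inner faces: at x = 0 (reaching to y = -200 mm) and at y = 0 (reaching to x = -200 mm); the free space is on the -x, -y side. A flush tub has its origin at x = -50, y = -50 mm in this frame.
- funnel: Bystander: green plastic funnel standing on its wide mouth, 90 mm across, 88 mm high. Origin: centre of the mouth, on the shelf.
- brush: Bystander: blue scrubbing brush lying bristles down, 222 mm long along its x axis (from -85 to +138 mm), 52 mm wide, 34 mm high. Origin: on the shelf under it.
- soap: Bystander: amber soap bottle, 60 mm across, 170 mm tall. Origin: centre of its base.

How it is judged:
By the outcome, as a careful person would: the job done as asked, in the order asked, and still so for the second after the job is handed in, with the robot touching nothing.
It also fails if it takes over 72 s, if anything falls off the work surface, if the arm or the gripper's body presses on something with over 40 N, if the wrist force passes 120 N, or if a joint passes its speed limit or range.

## Robot

A 6-joint arm with a two-finger parallel gripper is mounted at the origin on the work surface. World frame = base frame: x ahead of the robot, y to its left, z up, the work surface at z = 0. Lengths are in m, angles in rad, forces in N, time in s.
With the tool pointing down it reaches from about 0.3 to 0.85 m from the base axis. Payload 5.4 kg.
Tool frame: the origin (TCP) lies between the finger pads; the fingertips stand 11 mm ahead of it and the grasp point (between the pads) lies 8 mm behind it; z points along the fingers, y is the line along which they close (so a half turn about z gives the same grasp; the last joint's range is limited). The gripper opens to 85 mm and grips with 20 to 120 N. Pads are 22 mm wide; open, the fingers measure 114 mm over their backs; the gripper's body (76 mm by 85 mm) begins 54 mm behind the grasp point. The pads swing forward as they close: fully open they stand 13 mm farther back than shut.
Start: joints at [-1.491, 0.158, 1.597, -0, 1.386, -0.21], TCP at [0.164, -0.551, 0.242] pointing down, gripper open.
Joint ranges: [-2.91, 2.91], [-0.94, 2.29], [0.18, 2.7], [-1.29, 4.43], [0.17, 2.64], [-3, 3]. Speed limits (rad/s): [2.57, 2.57, 3.14, 3.14, 3.14, 3.14].

## Interface

Orientations are given as a rotation vector (axis times angle).
In Python, from bench import readout, viewer, robot gives the robot as it stands.
- The arm moves only by the tool arm_command, never from a script. Its argument "plan" is a list of rows, each a list of 3 entries, a list of its own where there are three numbers: the shift along the tool's x, y, z as a fraction of full scale, then the turn, a rotation vector about the tool's x, y, z as a fraction of full scale, then the opening, from 0 (shut) to 1 (fully open). A call has 1 to 5 rows; each row shifts and turns the commanded pose from where the row before left it, along the tool's axes as they then stand; what a row does not reach is not made up. Full scale, the value 1, is 0.12 m for a shift and 0.08 rad for a turn. A row lasts 1/8 s, in which the tool goes at most 62.5 mm and 10.7 degrees, less where a joint would pass 70% of its speed; a pose out of reach is approached as far as the arm can. A call with a number of a shift or a turn outside -1 to 1 is refused whole. A call with a gripper value outside its range is refused whole. The fingers move at their own pace and stop on an object; the grip force is fixed at half the most. Time passes only in rows, so rows that do not move let the fingers close. It gives the time, the measured TCP pose, the force, the opening and the grip force at its end, in the units of the state.
- readout.get_obs(): the state, without advancing time (a new reading comes with each control period).
- viewer.capture(name): name is "scene" or "top" or "wrist"; returns a dict with "pixels" (480x640x3 uint8, red, green, blue), "camera_matrix" (3x3 intrinsics, pixels), "R" (3x3) and "t" (3): a world point X has camera coordinates R X + t. Camera axes: x right, y down, z forward; pixel columns grow to the right and rows downward; lengths in m; the calibration is good to about 2 mm. The wrist camera is an equidistant fisheye: a pixel r from the principal point sees the ray r / f radians off the axis. A picture is of the moment at which its call begins. There is no depth.
- robot.finish_job(): hands the job in; it is judged then, once.
The state is a dict: "time": time; "qpos": joint angles; "qd": joint speeds; "tau": joint torques, N m; "position": TCP position; "orientation": TCP orientation; "contact_force": force on the tool from outside, world axes, zero at the start; "ft_torque": the same for the moment, N m; "gripper_width": finger opening in m; "finger_force": force on a finger pad.
Only numpy, scipy, OpenCV 4.12 (cv2) and the standard library are available. Lean on these libraries where they do the work, as an engineer would, in place of code of your own. Each camera call takes 0.05 s, during which the arm holds its last target. There are 200 camera calls.

## Working session

There is one attempt and no reset: what is moved stays moved. The work goes in short steps, Python scripts to look and compute and a tool call to move; the robot and the scene stay as the last step left them, time stands still between calls to the robot, and variables do not carry over. Pictures are saved under pics/ and viewed, at most 10 in all, crops included, and the job is handed in when it is done.

Besides the shell and the picture viewer there is one more tool, called after "Call:" as name(argument=value, ...) on one line, values as JSON. arm_command: Moves the arm, as the interface text tells. Shift numbers are shares of 0.12 m and turn numbers shares of 0.08 rad, none past 1 either way. Its arguments: {"type":"object","properties":{"plan":{"type":"array"}},"required":["plan"]}

```bash
mkdir -p pics
python3 - <<'E'
from bench import readout, viewer, robot
import cv2,numpy as np,pickle
o=readout.get_obs();print({k:np.round(v,3) for k,v in o.items()})
d={n:viewer.capture(n) for n in("scene","top")}
pickle.dump(d,open('cap0.pkl','wb'))
for n in d:
    cv2.imwrite(f'pics/{n}0.png',d[n]['pixels'][:,:,::-1]);print(n,d[n]['camera_matrix'],d[n]['R'],d[n]['t'], -d[n]['R'].T@d[n]['t'])
E
```

```text
{'time': np.float64(0.0), 'qpos': array([-1.491,  0.159,  1.598, -0.   ,  1.386, -0.21 ]), 'qd': array([-0.   ,  0.   , -0.   ,  0.001, -0.   ,  0.001]), 'tau': array([ 0.0000e+00, -3.9600e+01, -3.3143e+01,  0.0000e+00,  9.0000e-03,
       -0.0000e+00]), 'position': array([ 0.164, -0.55 ,  0.241]), 'orientation': array([-3.107, -0.453, -0.   ]), 'contact_force': array([-0.464,  0.378, -0.119]), 'ft_torque': array([-0.008,  0.006,  0.034]), 'finger_force': np.float64(0.0), 'gripper_width': np.float64(0.085)}
scene [[480.46984518   0.         316.64406455]
 [  0.         480.46984518 242.58117038]
 [  0.           0.           1.        ]] [[-0.63505174  0.7724348  -0.00733283]
 [ 0.52824647  0.42732874 -0.73372053]
 [-0.56361774 -0.46982404 -0.67941181]] [ 0.31363356 -0.29370767  1.2859891 ] [1.07912985 0.48743684 0.66051666]
top [[535.81932034   0.         314.96432444]
 [  0.         535.81932034 236.91753489]
 [  0.           0.           1.        ]] [[ 0.01636551 -0.99921329  0.03612444]
 [-0.98085919 -0.02305501 -0.1933487 ]
 [ 0.19402944 -0.03226874 -0.98046484]] [0.01074625 0.53812776 0.91990795] [0.34916247 0.05282861 1.0055955 ]
```

View pics/top0.png

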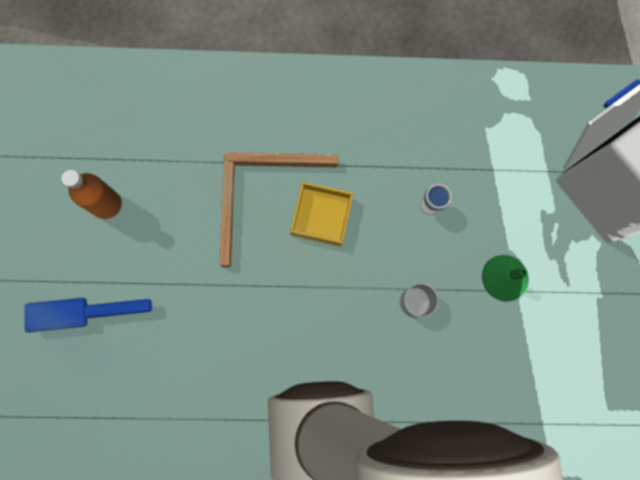

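View pics/scene0.png

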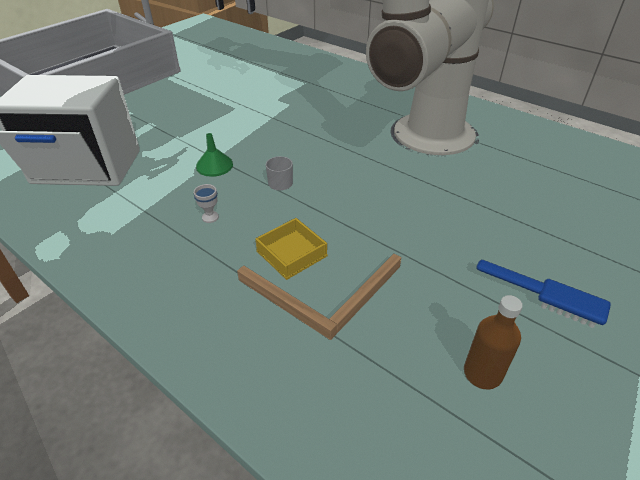

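The top view shows the corner (inner corner about 233,163), tub (322,214), egg cup rim (438,197), steel cup (420,300) and funnel (505,278). The scene view agrees, with the egg cup at (207,205), cup (280,173), tub (291,247) and corner (331,333).

```bash
cat > h.py <<'E'
import numpy as np,cv2
def cast(c,uv,z):
    uv=np.atleast_2d(np.asarray(uv,float)); K=c['camera_matrix'];C=-c['R'].T@c['t']
    d=np.c_[uv,np.ones(len(uv))]@np.linalg.inv(K).T@c['R']
    return C+d*((z-C[2])/d[:,2])[:,None]
def proj(c,X):
    p=np.atleast_2d(X)@c['R'].T+c['t'];p=p@c['camera_matrix'].T;return p[:,:2]/p[:,2:]
def mask(c,lo,hi,box=None):
    h=cv2.cvtColor(c['pixels'],cv2.COLOR_RGB2HSV);m=cv2.inRange(h,np.array(lo),np.array(hi))
    if box:
        k=np.zeros_like(m);x0,y0,x1,y1=box;k[y0:y1,x0:x1]=255;m&=k
    return m
def big(m):
    cs=cv2.findContours(m,cv2.RETR_EXTERNAL,cv2.CHAIN_APPROX_NONE)[0];return max(cs,key=cv2.contourArea)[:,0,:]
E
python3 - <<'E'
from h import *
import pickle
d=pickle.load(open('cap0.pkl','rb'));t=d['top'];s=d['scene']
h=cv2.cvtColor(t['pixels'],cv2.COLOR_RGB2HSV)
for p in[(280,158),(228,210),(322,214),(306,190),(420,287),(420,310),(438,185),(438,197),(426,208),(380,250)]:print(p,h[p[1],p[0]])
hs=cv2.cvtColor(s['pixels'],cv2.COLOR_RGB2HSV)
for p in[(280,160),(280,180),(205,190),(209,217),(240,220)]:print('s',p,hs[p[1],p[0]])
a=t['pixels'][165:335,390:540];a=cv2.resize(a,None,fx=4,fy=4,interpolation=cv2.INTER_CUBIC)
b=s['pixels'][145:235,180:310];b=cv2.resize(b,None,fx=1.5,fy=1.5) if 0 else cv2.resize(b,None,fx=4,fy=4,interpolation=cv2.INTER_CUBIC)
a=cv2.resize(a,(360,408));b=cv2.resize(b,(440,305))
im=np.zeros((408,800,3),np.uint8);im[:,:360]=a;im[:305,360:]=b
cv2.imwrite('pics/crop1.png',im[:,:,::-1])
# tub: yellow
for c,n in((t,'top'),(s,'scene')):
    m=mask(c,(20,150,70),(32,255,255),(200,100,400,300)) ;P=big(m)
    W=cast(c,P,0.036)[:,:2].astype(np.float32)
    if n=='top':print('tub',cv2.minAreaRect(W*1000))
    r=mask(c,(5,60,70),(19,200,255),(200,100,450,350));P=big(r);print(n,'rail area',r.sum()/255)
    W=cast(c,P,0.028)[:,:2]
    print('hull',np.round(cv2.approxPolyDP((W*1000).astype(np.float32)[:,None],8,True)[:,0],1).tolist())
E
```

```text
(280, 158) [ 14 122 157]
(228, 210) [ 15 110 158]
(322, 214) [ 23 184 195]
(306, 190) [ 23 187 168]
(420, 287) [90  9 82]
(420, 310) [ 75   3 156]
(438, 185) [ 15   7 143]
(438, 197) [106 136 118]
(426, 208) [ 13  12 153]
(380, 250) [ 80  46 155]
s (280, 160) [105   5 107]
s (280, 180) [110   7 107]
s (205, 190) [106 117 109]
s (209, 217) [  0   0 168]
s (240, 220) [ 81  45 137]
tub ((586.5469360351562, 9.61923599243164), (97.21598052978516, 101.6779556274414), 78.53459930419922)
top rail area 2391.0
hull [[704.0, -17.200000762939453], [701.7999877929688, 195.0], [488.0, 193.6999969482422], [488.3999938964844, 175.5], [680.2999877929688, 175.10000610351562], [681.7999877929688, -15.399999618530273]]
scene rail area 3144.0
hull [[486.8999938964844, 196.6999969482422], [488.29998779296875, 182.10000610351562], [685.2000122070312, 184.0], [688.9000244140625, -15.199999809265137], [704.7000122070312, -14.5], [718.0, 19.899999618530273], [715.5999755859375, 210.10000610351562], [523.5999755859375, 209.10000610351562]]
```

View pics/crop1.png

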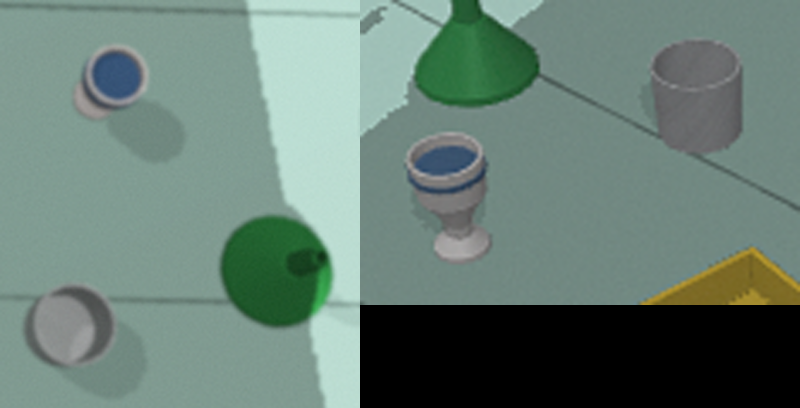

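The crop shows clear rims: egg cup rim centre near top pixel (438,197) and steel cup rim centre near (419,301), with grey edges that are easy to separate.

Run:
```python
from h import *
import pickle
d=pickle.load(open('cap0.pkl','rb'));t=d['top'];s=d['scene']
def circ(W):
    A=np.c_[2*W,np.ones(len(W))];x=np.linalg.lstsq(A,(W**2).sum(1),rcond=None)[0];return x[:2],np.sqrt(x[2]+x[0]**2+x[1]**2)
# rims: low saturation or blue, convex hull, outermost part away from foot
for n,box,z,c in(('cup',(395,275,445,325),.054,t),('cup',(262,150,298,195),.054,s),('egg',(415,178,460,220),.072,t),('egg',(190,178,225,228),.072,s)):
    m=mask(c,(0,0,0),(179,28,255),box)|mask(c,(95,60,0),(125,255,255),box)
    P=cv2.convexHull(big(m))[:,0];W=cast(c,P,z)[:,:2]
    C=-c['R'].T@c['t']; v=C[:2]
    # use points on far side from camera (rim silhouette), iterate
    cen,r=circ(W); R0=.031 if n=='cup' else .0235
    u=cen-v;u/=np.linalg.norm(u)
    for i in range(6):
        k=(W-cen)@u>-0.004; cen,r=circ(W[k])
    # fixed radius: use extremes
    print(n,np.round(cen*1000,1),round(r*2000,1),k.sum())
# egg foot in scene & cup foot
t_w=lambda c,p,z:np.round(cast(c,p,z)[:,:2]*1000,1)
print('egg by eye',t_w(t,(438.3,197),.072),t_w(s,(185.8+20.5,189),.072))
print('cup eye',t_w(t,(419.5,300.7),.054),t_w(s,(280,165),.054))
```

```text
cup [ 428.1 -169.9] 61.7 11
cup [ 426.2 -167. ] 61.3 11
egg [ 616.2 -202. ] 47.3 10
egg [ 613.5 -198.6] 46.4 10
egg by eye [[ 613.2 -201.2]] [[ 608.4 -198.8]]
cup eye [[ 426.  -166.8]] [[ 429.2 -159.5]]
```

Call:
arm_command(plan=[[[0.31,-0.27,0],[0,0,0.9],1],[[0.29,-0.3,0],[0,0,0.9],1],[[0.27,-0.32,0.1],[0,0,0.9],1],[[0.25,-0.34,0.1],[0,0,0.9],1],[[0.24,-0.34,0.1],[0,0,0],1]])

```text
time: 0.72
position: [0.2995, -0.3385, 0.2056]
orientation: [-3.141, -0.001, 0.0]
contact_force: [1.1, 0.0, 0.4]
gripper_width: 0.0852
finger_force: 0.0
```

Call:
arm_command(plan=[[[0.26,-0.35,0.1],[0,0,0],1],[[0.26,-0.35,0.15],[0,0,0],1],[[0.26,-0.35,0.15],[0,0,0],1],[[0.2,-0.25,0.2],[0,0,0],1],[[0,0,0],[0,0,0],1]])

```text
time: 1.35
position: [0.4157, -0.1809, 0.1319]
orientation: [-3.138, -0.009, 0.006]
contact_force: [0.4, -0.1, 0.2]
gripper_width: 0.0853
finger_force: 0.0
```

Call:
arm_command(plan=[[[0.095,-0.103,0],[0,0,0],1],[[0,0,0.25],[0,0,0],1],[[0,0,0.25],[0,0,0],1],[[0,0,0.18],[0,0,0],1],[[0,0,0.06],[0,0,0],1]])

```text
time: 1.98
position: [0.4267, -0.1719, 0.0446]
orientation: [-3.141, -0.001, 0.003]
contact_force: [-0.2, 0.5, 0.5]
gripper_width: 0.0856
finger_force: 0.0
```

Run:
```python
from h import *
from bench import readout,viewer
print({k:np.round(v,4) for k,v in readout.get_obs().items() if k in('position','orientation','contact_force')})
c=viewer.capture('scene')
a=cv2.resize(c['pixels'][110:230,200:360],None,fx=4,fy=4)
cv2.imwrite('pics/g1.png',a[:,:,::-1])
```

```text
{'position': array([ 0.4267, -0.1719,  0.0446]), 'orientation': array([-3.1405e+00, -1.3000e-03,  2.8000e-03]), 'contact_force': array([-0.1846,  0.4899,  0.4794])}
```

View pics/g1.png

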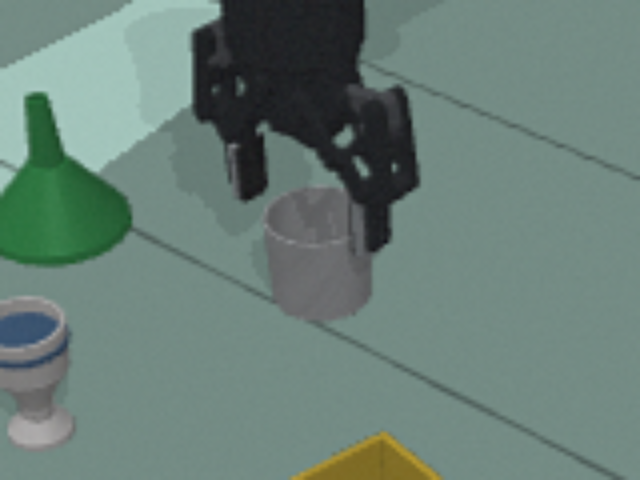

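The picture shows the two fingers straddling the cup rim: crop tips near (248,195) and (377,248), cup centre near (318,240). Closing.

Call:
arm_command(plan=[[[0,-0.025,0.01],[0,0,0],0.85],[[0,0,0],[0,0,0],0.5],[[0,0,0],[0,0,0],0.4],[[0,0,0],[0,0,0],0.4],[[0,0,0],[0,0,0],0.4]])

```text
time: 2.65
position: [0.4283, -0.1688, 0.0461]
orientation: [3.141, 0.003, 0.001]
contact_force: [-4.0, 2.7, 9.1]
gripper_width: 0.0597
finger_force: 63.3
```

Call:
arm_command(plan=[[[0,0,0],[0,0,0],0.4],[[0,0,-0.1],[0,0,0],0.4],[[0,0,-0.2],[0,0,0],0.4],[[0,0,-0.2],[0,0,0],0.4],[[0,0,0],[0,0,0],0.4]])

```text
time: 3.28
position: [0.4294, -0.1698, 0.1069]
orientation: [3.138, 0.003, 0.007]
contact_force: [0.1, -0.3, -0.7]
gripper_width: 0.0598
finger_force: 65.0
```

Run:
```python
from h import *
from bench import readout,viewer
c=viewer.capture('scene');w=viewer.capture('wrist')
a=cv2.resize(c['pixels'][80:200,220:340],(480,480));b=cv2.resize(w['pixels'],(320,240))
im=np.zeros((480,800,3),np.uint8);im[:,:480]=a;im[:240,480:]=b
cv2.imwrite('pics/g2.png',im[:,:,::-1])
p=np.array([.4294,-.1698,0])
print('expected foot centre,rim centre px in crop',(proj(c,[p+[0,0,.061],p+[0,0,.115],p+[-0,0,.1069]])-[220,80])*4)
```

```text
expected foot centre,rim centre px in crop [[225.58076276 323.24224634]
 [219.2039887  238.94099602]
 [220.18888311 251.96134598]]
```

View pics/g2.png

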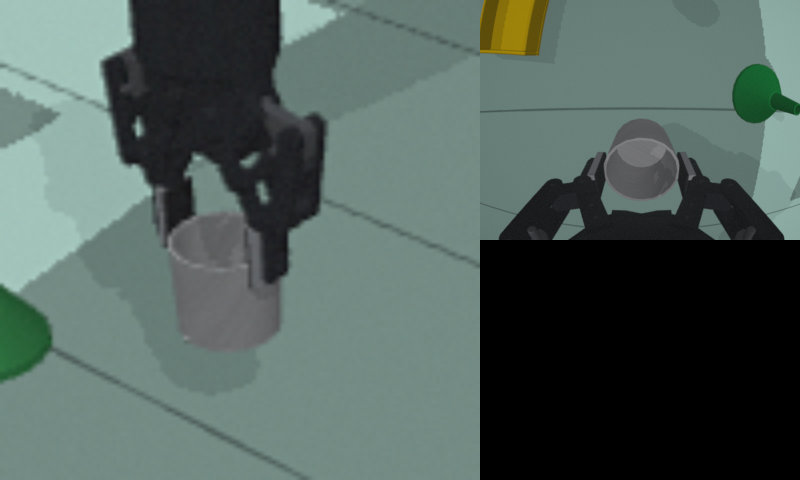

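Cup hangs upright in the grip: rim centre at crop (219,240), as predicted, and fingertip (268,285) about 39 mm above its base, clear of the tub's rim. Carrying it to the tub.

Call:
arm_command(plan=[[[0.15,-0.17,-0.05],[0,0,0],0.4],[[0.33,-0.37,-0.05],[0,0,0],0.4],[[0.33,-0.37,0],[0,0,0],0.4],[[0.33,-0.37,0],[0,0,0],0.4],[[0.18,-0.21,0],[0,0,0],0.4]])

```text
time: 4.0
position: [0.5862, 0.0129, 0.1146]
orientation: [-3.141, -0.006, 0.003]
contact_force: [0.1, -0.5, -0.7]
gripper_width: 0.0601
finger_force: 65.0
```

Call:
arm_command(plan=[[[0,0,0],[0,0,0],0.4],[[0,0,0],[0,0,0],0.4]])

```text
time: 4.25
position: [0.5846, 0.0101, 0.115]
orientation: [-3.141, -0.003, 0.004]
contact_force: [0.1, -0.5, -0.6]
gripper_width: 0.0599
finger_force: 65.1
```

Call:
arm_command(plan=[[[0.025,0,0.05],[0,0,0],0.4],[[0,0,0.18],[0,0,0],0.4],[[0,0,0.15],[0,0,0],0.4],[[0,0,0.1],[0,0,0],0.4],[[0,0,0],[0,0,0],0.4]])

```text
time: 4.88
position: [0.5877, 0.0104, 0.0574]
orientation: [-3.141, -0.002, 0.004]
contact_force: [-0.1, 0.2, -1.7]
gripper_width: 0.0597
finger_force: 65.1
```

Call:
arm_command(plan=[[[0,0,0.02],[0,0,0],0.4],[[0,0,0.01],[0,0,0],0.4],[[0,0,0],[0,0,0],0.4]])

```text
time: 5.25
position: [0.589, 0.0105, 0.0555]
orientation: [3.141, 0.003, 0.001]
contact_force: [0.3, -0.3, -0.3]
gripper_width: 0.0596
finger_force: 65.1
```

Call:
arm_command(plan=[[[0,0,0.02],[0,0,0],0.4],[[0,0,0.01],[0,0,0],0.4],[[0,0,0],[0,0,0],0.4]])

```text
time: 5.62
position: [0.5886, 0.0105, 0.0513]
orientation: [-3.142, -0.003, 0.0]
contact_force: [-0.1, -0.1, -1.4]
gripper_width: 0.0599
finger_force: 65.1
```

Call:
arm_command(plan=[[[0,0,0.012],[0,0,0],0.4],[[0,0,0.01],[0,0,0],0.4],[[0,0,0],[0,0,0],0.4]])

```text
time: 6.0
position: [0.589, 0.0105, 0.0512]
orientation: [3.141, 0.003, -0.001]
contact_force: [-7.8, 1.4, 14.6]
gripper_width: 0.0599
finger_force: 66.5
```

Contact felt (14.6 N); release and rise.

Call:
arm_command(plan=[[[0,0,-0.015],[0,0,0],0.4],[[0,0,0],[0,0,0],0.85],[[0,0,0],[0,0,0],1],[[0,0,0],[0,0,0],1],[[0,0,-0.1],[0,0,0],1]])

```text
time: 6.62
position: [0.5878, 0.0107, 0.0619]
orientation: [-3.141, -0.003, 0.004]
contact_force: [-0.2, 0.2, 0.5]
gripper_width: 0.0854
finger_force: 0.0
```

Call:
arm_command(plan=[[[0,0,-0.35],[0,0,0],1],[[0,0,-0.35],[0,0,0],1],[[0,0.38,0],[0,0,0],1],[[0.05,0.45,0],[0,0,0],1],[[0.08,0.45,0],[0,0,0],1]])

```text
time: 7.25
position: [0.605, -0.1446, 0.148]
orientation: [3.141, 0.004, 0.002]
contact_force: [0.7, -0.4, -0.0]
gripper_width: 0.0856
finger_force: 0.0
```

Call:
arm_command(plan=[[[0.08,0.42,0],[0,0,0],1],[[0,0,0],[0,0,0],1],[[0,0,0],[0,0,0],1]])

```text
time: 7.62
position: [0.6143, -0.1931, 0.147]
orientation: [-3.141, -0.002, -0.0]
contact_force: [-0.3, -0.4, 0.1]
gripper_width: 0.0855
finger_force: 0.0
```

Run:
```python
from h import *
from bench import viewer,readout
print(readout.get_obs()['position'])
c=viewer.capture('scene');t=viewer.capture('top')
a=cv2.resize(c['pixels'][170:300,220:350],(400,400));b=cv2.resize(t['pixels'][150:280,260:390],(400,400))
cv2.imwrite('pics/g3.png',np.hstack([a,b])[:,:,::-1])
```

```text
[ 0.61427359 -0.19307627  0.14700787]
```

View pics/g3.png

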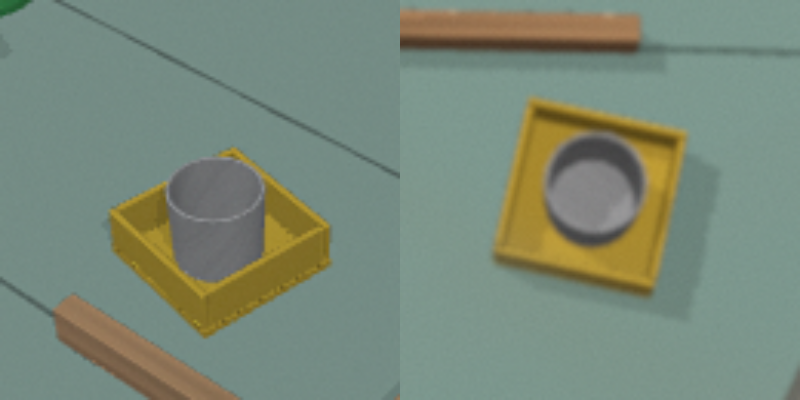

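The cup stands upright inside the tub, about centred (top crop 595,190 within tub 495–685). Next, the egg cup.

Call:
arm_command(plan=[[[0,0.058,0.05],[0,0,0],1],[[0,0,0.2],[0,0,0],1],[[0,0,0.2],[0,0,0],1],[[0,0,0.16],[0,0,0],1],[[0,0,0.08],[0,0,0],1]])

```text
time: 8.35
position: [0.6136, -0.1998, 0.0623]
orientation: [-3.141, -0.003, 0.003]
contact_force: [1.1, -0.1, -0.3]
gripper_width: 0.0854
finger_force: 0.0
```

Call:
arm_command(plan=[[[0,0,0],[0,0,0],0.9],[[0,0,0],[0,0,0],0.8]])

```text
time: 8.6
position: [0.6151, -0.2008, 0.0649]
orientation: [3.141, 0.003, 0.003]
contact_force: [-0.2, 0.1, -0.4]
gripper_width: 0.0685
finger_force: 0.0
```

Run:
```python
from h import *
from bench import viewer,readout
c=viewer.capture('scene');w=viewer.capture('wrist')
a=cv2.resize(c['pixels'][130:230,150:270],(480,400));b=cv2.resize(w['pixels'],(320,240))
im=np.zeros((400,800,3),np.uint8);im[:,:480]=a;im[:240,480:]=b
cv2.imwrite('pics/g4.png',im[:,:,::-1])
```

```text
(no output)
```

View pics/g4.png

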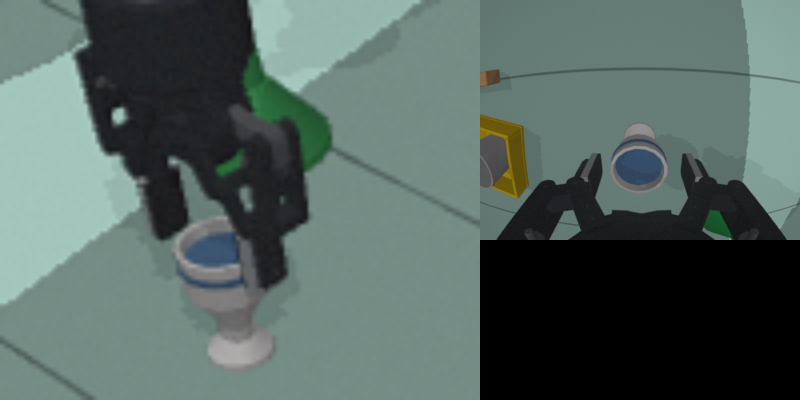

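Egg cup (bowl at crop 210,250; wrist 638,165) lies centred between the fingers, pads overlapping the bowl's top. Closing.

Call:
arm_command(plan=[[[0,0,0],[0,0,0],0.68],[[0,0,0],[0,0,0],0.6],[[0,0,0],[0,0,0],0.54],[[0,0,0],[0,0,0],0.48],[[0,0,0],[0,0,0],0.42]])

```text
time: 9.32
position: [0.6149, -0.2004, 0.0648]
orientation: [3.141, 0.003, 0.002]
contact_force: [-0.4, 1.8, 5.9]
gripper_width: 0.0429
finger_force: 60.5
```

Call:
arm_command(plan=[[[0,0,0],[0,0,0],0.4],[[0,0,0],[0,0,0],0.4]])

```text
time: 9.57
position: [0.6149, -0.2005, 0.0648]
orientation: [3.141, 0.003, 0.002]
contact_force: [-0.3, 2.5, 5.5]
gripper_width: 0.0433
finger_force: 60.5
```

Call:
arm_command(plan=[[[0,0,-0.05],[0,0,0],0.4],[[0,0,-0.15],[0,0,0],0.4],[[0,0,-0.25],[0,0,0],0.4],[[0,0,-0.2],[0,0,0],0.4],[[0,0,-0.1],[0,0,0],0.4]])

```text
time: 10.2
position: [0.6152, -0.201, 0.1566]
orientation: [3.14, 0.003, 0.005]
contact_force: [-0.0, -0.5, -0.1]
gripper_width: 0.0427
finger_force: 60.9
```

Call:
arm_command(plan=[[[-0.02,-0.15,0],[0,0,0],0.4],[[-0.04,-0.3,0],[0,0,0],0.4],[[-0.05,-0.35,0],[0,0,0],0.4],[[-0.05,-0.35,0],[0,0,0],0.4],[[-0.03,-0.3,0],[0,0,0],0.4]])

```text
time: 10.82
position: [0.5893, -0.0235, 0.1522]
orientation: [-3.14, -0.004, 0.005]
contact_force: [1.5, 0.3, -0.0]
gripper_width: 0.043
finger_force: 61.0
```

Call:
arm_command(plan=[[[-0.02,-0.2,0],[0,0,0],0.4],[[0,-0.1,0],[0,0,0],0.4],[[0,0,0],[0,0,0],0.4],[[0,0,0],[0,0,0],0.4],[[0,0,0],[0,0,0],0.4]])

```text
time: 11.45
position: [0.5889, 0.0086, 0.1538]
orientation: [3.141, 0.001, -0.0]
contact_force: [0.6, 0.6, 0.0]
gripper_width: 0.0428
finger_force: 61.0
```

Run:
```python
from h import *
from bench import viewer,readout
o=readout.get_obs();print(np.round(o['position'],4),o['gripper_width'])
p=o['position'];c=viewer.capture('scene')
a=cv2.resize(c['pixels'][110:290,190:390],(800,720))[:600]
f=p+[0,0,-.0648]
print('pred foot,rim in crop',(proj(c,[f,f+[0,0,.072]])-[190,110])*4)
print('cup rim centre',(proj(c,[[.5885,.0105,.059]])-[190,110])*4)
cv2.imwrite('pics/g5.png',a[:,:,::-1])
```

```text
[0.5889 0.0086 0.1538] 0.0428409390863893
pred foot,rim in crop [[389.24336902 434.70383417]
 [381.20881788 308.367078  ]]
cup rim centre [[395.78758185 484.59181489]]
```

View pics/g5.png

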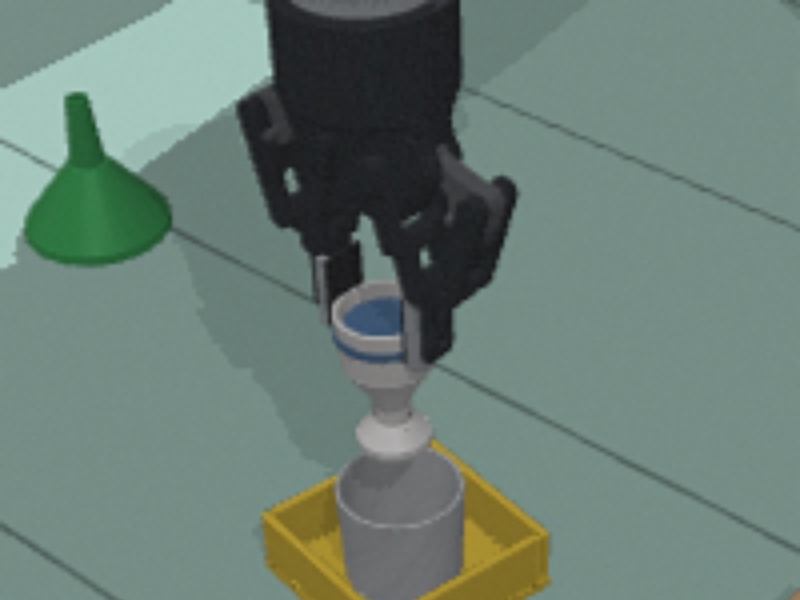

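Egg cup hangs upright, foot at crop (394,437) directly over the cup's rim centre (402,487) after perspective; fingertips sit about 56 mm above its foot, so they will clear the cup rim. Lowering.

Call:
arm_command(plan=[[[0,-0.015,0.1],[0,0,0],0.4],[[0,0,0.15],[0,0,0],0.4],[[0,0,0.15],[0,0,0],0.4],[[0,0,0.12],[0,0,0],0.4],[[0,0,0.07],[0,0,0],0.4]])

```text
time: 12.12
position: [0.588, 0.0114, 0.0814]
orientation: [-3.141, -0.003, 0.003]
contact_force: [-0.4, 0.4, -0.8]
gripper_width: 0.0428
finger_force: 61.0
```

Call:
arm_command(plan=[[[0,0,0.02],[0,0,0],0.4],[[0,0,0],[0,0,0],0.4],[[0,0,0],[0,0,0],0.4]])

```text
time: 12.5
position: [0.5893, 0.0112, 0.0814]
orientation: [3.141, 0.003, 0.002]
contact_force: [0.5, 0.6, -0.8]
gripper_width: 0.043
finger_force: 61.0
```

Call:
arm_command(plan=[[[0,0,0.02],[0,0,0],0.4],[[0,0,0.015],[0,0,0],0.4],[[0,0,0],[0,0,0],0.4],[[0,0,0],[0,0,0],0.4]])

```text
time: 13.0
position: [0.5887, 0.0113, 0.0764]
orientation: [-3.142, -0.003, 0.0]
contact_force: [-0.1, 0.4, -1.4]
gripper_width: 0.0428
finger_force: 61.0
```

Call:
arm_command(plan=[[[0,0,0.008],[0,0,0],0.4],[[0,0,0.008],[0,0,0],0.4],[[0,0,0],[0,0,0],0.4]])

```text
time: 13.38
position: [0.5886, 0.0113, 0.0744]
orientation: [-3.142, -0.003, 0.0]
contact_force: [0.3, 0.2, -0.8]
gripper_width: 0.0426
finger_force: 61.0
```

Call:
arm_command(plan=[[[0,0,0.008],[0,0,0],0.4],[[0,0,0],[0,0,0],0.4],[[0,0,0],[0,0,0],0.4]])

```text
time: 13.75
position: [0.5888, 0.0113, 0.0736]
orientation: [3.142, 0.003, -0.0]
contact_force: [1.0, 0.5, -2.0]
gripper_width: 0.0433
finger_force: 61.0
```

```bash
python3 -c "
from bench import readout;o=readout.get_obs();print(o['position'],o['contact_force'])"
```

```text
[0.58875995 0.01130087 0.07358495] [ 1.01348703  0.47645613 -1.98171526]
```

Call:
arm_command(plan=[[[0,0,0.006],[0,0,0],0.4],[[0,0,0],[0,0,0],0.4]])

```text
time: 14.0
position: [0.5888, 0.0113, 0.0729]
orientation: [3.142, 0.003, 0.0]
contact_force: [0.1, -0.1, -1.3]
gripper_width: 0.0433
finger_force: 61.0
```

Call:
arm_command(plan=[[[0,0,0.006],[0,0,0],0.4],[[0,0,0],[0,0,0],0.4]])

```text
time: 14.25
position: [0.5892, 0.0113, 0.0728]
orientation: [3.141, 0.003, 0.002]
contact_force: [-0.7, 0.4, 5.2]
gripper_width: 0.0429
finger_force: 61.3
```

Call:
arm_command(plan=[[[0,0,-0.004],[0,0,0],0.55],[[0,0,0],[0,0,0],0.7],[[0,0,0],[0,0,0],0.85],[[0,0,0],[0,0,0],1],[[0,0,-0.1],[0,0,0],1]])

```text
time: 14.88
position: [0.5878, 0.0115, 0.084]
orientation: [-3.141, -0.003, 0.004]
contact_force: [-0.4, -0.3, -0.8]
gripper_width: 0.0853
finger_force: 0.0
```

Call:
arm_command(plan=[[[0,0,-0.3],[0,0,0],1],[[0,0,-0.4],[0,0,0],1],[[-0.2,0,-0.05],[0,0,0],1],[[-0.3,0,0],[0,0,0],1],[[-0.3,0,0],[0,0,0],0.6]])

```text
time: 15.5
position: [0.4922, 0.0111, 0.1758]
orientation: [3.141, 0.003, 0.003]
contact_force: [-0.6, 0.5, -0.1]
gripper_width: 0.07
finger_force: 0.0
```

Call:
arm_command(plan=[[[0,0,0],[0,0,0],0.6],[[0,0,0],[0,0,0],0.6]])

```text
time: 15.75
position: [0.4938, 0.0109, 0.1757]
orientation: [3.141, 0.003, 0.004]
contact_force: [0.6, 0.3, 0.1]
gripper_width: 0.0512
finger_force: 0.0
```

```bash
cat > look.py <<'E'
from h import *
from bench import viewer,readout
import sys
o=readout.get_obs();print(np.round(o['position'],4),np.round(o['orientation'],4),np.round(o['contact_force'],1),o['time'])
t=viewer.capture('top');c=viewer.capture('scene')
m=mask(t,(20,150,70),(32,255,255),(150,100,400,300));cs=[q for q in cv2.findContours(m,cv2.RETR_EXTERNAL,cv2.CHAIN_APPROX_NONE)[0] if len(q)>15]
P=np.vstack(cs)[:,0];print('tub',cv2.minAreaRect((cast(t,P,.036)[:,:2]*1000).astype(np.float32)))
if len(sys.argv)>1:
    a=cv2.resize(c['pixels'][170:350,210:410],(400,360));b=cv2.resize(t['pixels'][130:280,215:382],(400,360))
    cv2.imwrite(sys.argv[1],np.hstack([a,b])[:,:,::-1])
E
python3 look.py pics/g6.png
```

```text
[0.4938 0.0109 0.1757] [3.1411e+00 2.7000e-03 3.6000e-03] [0.6 0.3 0.1] 15.75Traceback (most recent call last):
  File "look.py", line 7, in <module>
    P=np.vstack(cs)[:,0];print('tub',cv2.minAreaRect((cast(t,P,.036)[:,:2]*1000).astype(np.float32)))
      ~~~~~~~~~^^^^
    return _nx.concatenate(arrs, 0, dtype=dtype, casting=casting)
           ~~~~~~~~~~~~~~~^^^^^^^^^^^^^^^^^^^^^^^^^^^^^^^^^^^^^^^
ValueError: need at least one array to concatenate
```

```bash
cat > look.py <<'E'
from h import *
from bench import viewer,readout
import sys
o=readout.get_obs();print(np.round(o['position'],4),np.round(o['orientation'],4),np.round(o['contact_force'],1),o['time'])
t=viewer.capture('top');c=viewer.capture('scene')
m=mask(t,(20,150,70),(32,255,255),(150,100,400,300))
if m.sum()>255*300:
    P=cv2.findNonZero(m)[:,0];print('top tub',cv2.minAreaRect((cast(t,P,.036)[:,:2]*1000).astype(np.float32)))
Q=cv2.convexHull(big(mask(c,(20,150,50),(32,255,255),(180,150,450,380))))
q=cv2.approxPolyDP(Q,3,True)[:,0]
print('scene tub hull px',q.tolist(),'at z36',np.round(cast(c,q,.036)[:,:2]*1000).tolist(),'at z0',np.round(cast(c,q,.0)[:,:2]*1000).tolist())
b=big(mask(c,(100,90,30),(120,255,255),(200,130,420,350)));x,y,w,h=cv2.boundingRect(b)
print('egg blue box',x,y,w,h,'rim ctr~',np.round(cast(c,[x+w/2,y+h*.4],.078)[:,:2]*1000))
if len(sys.argv)>1:
    a=cv2.resize(c['pixels'][170:350,210:410],(400,360));b=cv2.resize(t['pixels'][130:280,215:382],(400,360))
    cv2.imwrite(sys.argv[1],np.hstack([a,b])[:,:,::-1])
E
python3 look.py
```

```text
[0.4939 0.0109 0.1753] [3.1413e+00 2.8000e-03 2.4000e-03] [-0.1 -0.2  0.2] 15.85
scene tub hull px [[303, 224], [326, 243], [326, 255], [286, 279], [257, 251], [256, 238], [273, 229]] at z36 [[536.0, -0.0], [551.0, 70.0], [576.0, 91.0], [668.0, 74.0], [650.0, -17.0], [625.0, -44.0], [585.0, -37.0]] at z0 [[505.0, -28.0], [520.0, 46.0], [547.0, 68.0], [645.0, 50.0], [625.0, -46.0], [599.0, -75.0], [556.0, -67.0]]
egg blue box 280 220 20 11 rim ctr~ [[589.  14.]]
```

Call:
arm_command(plan=[[[0,0,0.35],[0,0,0],0.6],[[0,0,0.35],[0,0,0],0.6],[[0,0,0.3],[0,0,0],0.6],[[0,0,0.2],[0,0,0],0.6],[[0,0,0.04],[0,0,0],0.6]])

```text
time: 16.58
position: [0.4917, 0.0114, 0.0241]
orientation: [-3.141, -0.003, 0.006]
contact_force: [0.2, 0.6, 0.3]
gripper_width: 0.0514
finger_force: 0.0
```

Call:
arm_command(plan=[[[0,0,0],[0,0,0],0.6],[[0.1,0,0],[0,0,0],0.6],[[0.06,0,0],[0,0,0],0.6],[[0.06,0,0],[0,0,0],0.6],[[0.06,0,0],[0,0,0],0.6]])

```text
time: 17.2
position: [0.5262, 0.0111, 0.0257]
orientation: [3.141, 0.003, -0.003]
contact_force: [-4.4, -1.4, 1.4]
gripper_width: 0.0512
finger_force: 1.5
```

Call:
arm_command(plan=[[[0.04,0,0],[0,0,0],0.6],[[0.04,0,0],[0,0,0],0.6],[[0.04,0,0],[0,0,0],0.6],[[0.04,0,0],[0,0,0],0.6],[[0,0,0],[0,0,0],0.6]])

```text
time: 17.82
position: [0.5465, 0.0113, 0.026]
orientation: [-3.141, -0.003, -0.003]
contact_force: [0.2, -0.3, 0.3]
gripper_width: 0.0511
finger_force: 0.0
```

```bash
python3 look.py
```

```text
[0.5465 0.0113 0.026 ] [-3.1414e+00 -2.9000e-03 -2.7000e-03] [ 0.2 -0.3  0.3] 17.825
scene tub hull px [[322, 246], [323, 259], [288, 288], [254, 265], [250, 254], [268, 237], [301, 234]] at z36 [[562.0, 70.0], [588.0, 93.0], [682.0, 91.0], [679.0, 5.0], [664.0, -21.0], [608.0, -28.0], [561.0, 16.0]] at z0 [[532.0, 45.0], [560.0, 70.0], [659.0, 68.0], [656.0, -23.0], [640.0, -51.0], [581.0, -58.0], [531.0, -11.0]]
egg blue box 275 228 21 11 rim ctr~ [[611.  23.]]
```

Call:
arm_command(plan=[[[0.03,0,0],[0,0,0],0.6],[[0.04,0,0],[0,0,0],0.6],[[0.03,0,0],[0,0,0],0.6],[[0.02,0,0],[0,0,0],0.6],[[0.02,0,0],[0,0,0],0.6]])

```text
time: 18.55
position: [0.5624, 0.0114, 0.0257]
orientation: [-3.141, -0.003, 0.001]
contact_force: [-3.3, -0.2, 1.5]
gripper_width: 0.0512
finger_force: 1.8
```

Call:
arm_command(plan=[[[0.015,0,0],[0,0,0],0.6],[[0.01,0,0],[0,0,0],0.6]])

```text
time: 18.8
position: [0.5655, 0.0113, 0.0257]
orientation: [-3.142, -0.003, -0.0]
contact_force: [-2.8, 0.2, 0.2]
gripper_width: 0.051
finger_force: 1.4
```

Call:
arm_command(plan=[[[0.015,0,0],[0,0,0],0.6],[[0.015,0,0],[0,0,0],0.6]])

```text
time: 19.05
position: [0.5692, 0.0113, 0.0257]
orientation: [3.142, 0.003, 0.001]
contact_force: [-1.5, 0.2, -0.3]
gripper_width: 0.0513
finger_force: 0.9
```

Call:
arm_command(plan=[[[0.01,0,0],[0,0,0],0.6],[[0.01,0,0],[0,0,0],0.6]])

```text
time: 19.3
position: [0.5714, 0.0113, 0.0257]
orientation: [-3.142, -0.003, -0.0]
contact_force: [-2.2, -1.2, -1.3]
gripper_width: 0.0512
finger_force: 0.8
```

Call:
arm_command(plan=[[[0.012,0,0],[0,0,0],0.6],[[0.012,0,0],[0,0,0],0.6]])

```text
time: 19.55
position: [0.574, 0.0112, 0.0257]
orientation: [3.141, 0.003, -0.002]
contact_force: [-6.1, 0.4, 4.0]
gripper_width: 0.0515
finger_force: 2.6
```

```bash
python3 look.py
```

```text
[0.574  0.0112 0.0257] [ 3.1415e+00  3.1000e-03 -1.6000e-03] [-6.1  0.4  4. ] 19.55
scene tub hull px [[314, 254], [314, 267], [286, 291], [241, 265], [240, 259], [258, 245], [291, 241]] at z36 [[588.0, 72.0], [614.0, 93.0], [689.0, 93.0], [694.0, -13.0], [685.0, -26.0], [637.0, -27.0], [589.0, 14.0]] at z0 [[560.0, 48.0], [588.0, 71.0], [667.0, 70.0], [672.0, -42.0], [662.0, -56.0], [611.0, -57.0], [560.0, -13.0]]
egg blue box 266 236 21 11 rim ctr~ [[637.  25.]]
```

Call:
arm_command(plan=[[[0.01,0,0],[0,0,0],0.6],[[0,0,0],[0,0,0],0.6]])

```text
time: 19.9
position: [0.574, 0.0113, 0.0257]
orientation: [3.142, 0.003, -0.006]
contact_force: [-8.4, -0.5, 4.9]
gripper_width: 0.0513
finger_force: 4.3
```

Call:
arm_command(plan=[[[-0.08,0,0],[0,0,0],0.6],[[-0.15,0,-0.05],[0,0,0],0.6],[[0,0,-0.4],[0,0,0],0.6],[[0,0,-0.45],[0,0,0],0.4],[[0,0,-0.3],[0,0,0],0]])

```text
time: 20.52
position: [0.5493, 0.0111, 0.1733]
orientation: [3.141, 0.003, 0.009]
contact_force: [-0.2, -0.2, 0.0]
gripper_width: 0.0175
finger_force: 0.0
```

Call:
arm_command(plan=[[[0,0.3,0],[0,0,0],0],[[0.15,0.4,0],[0,0,0],0],[[0.35,0,0],[0,0,0],0],[[0.2,0.03,0],[0,0,0],0],[[0,0,0],[0,0,0],0]])

```text
time: 21.15
position: [0.6332, -0.0766, 0.17]
orientation: [3.141, 0.003, 0.003]
contact_force: [-0.7, -0.3, -0.1]
gripper_width: -0.0001
finger_force: 0.0
```

```bash
python3 look.py
```

```text
[ 0.6332 -0.0766  0.17  ] [3.1412e+00 2.6000e-03 3.4000e-03] [-0.7 -0.3 -0.1] 21.15
top tub ((635.0919189453125, 27.604827880859375), (105.25202178955078, 79.70780944824219), 1.433647871017456)
scene tub hull px [[314, 254], [314, 267], [286, 291], [241, 265], [240, 259], [258, 245], [291, 241]] at z36 [[588.0, 72.0], [614.0, 93.0], [689.0, 93.0], [694.0, -13.0], [685.0, -26.0], [637.0, -27.0], [589.0, 14.0]] at z0 [[560.0, 48.0], [588.0, 71.0], [667.0, 70.0], [672.0, -42.0], [662.0, -56.0], [611.0, -57.0], [560.0, -13.0]]
egg blue box 266 236 21 11 rim ctr~ [[637.  25.]]
```

Call:
arm_command(plan=[[[0,0,0.35],[0,0,0],0],[[0,0,0.35],[0,0,0],0],[[0,0,0.3],[0,0,0],0],[[0,0,0.15],[0,0,0],0],[[0,0,0.04],[0,0,0],0]])

```text
time: 21.88
position: [0.6312, -0.0759, 0.0265]
orientation: [-3.141, -0.003, 0.002]
contact_force: [-0.6, -0.5, 0.1]
gripper_width: -0.0003
finger_force: 0.0
```

Call:
arm_command(plan=[[[0,-0.1,0],[0,0,0],0],[[0,-0.08,0],[0,0,0],0],[[0,-0.06,0],[0,0,0],0],[[0,-0.05,0],[0,0,0],0],[[0,-0.05,0],[0,0,0],0]])

```text
time: 22.5
position: [0.6331, -0.0364, 0.0284]
orientation: [3.139, 0.003, 0.004]
contact_force: [-0.3, -6.4, 4.9]
gripper_width: 0.0002
finger_force: 1.7
```

Call:
arm_command(plan=[[[0,-0.045,0],[0,0,0],0],[[0,-0.045,0],[0,0,0],0],[[0,-0.045,0],[0,0,0],0],[[0,-0.045,0],[0,0,0],0],[[0,-0.045,0],[0,0,0],0]])

```text
time: 23.12
position: [0.6331, -0.0097, 0.0284]
orientation: [3.139, 0.002, 0.004]
contact_force: [-0.7, -5.1, 4.8]
gripper_width: 0.0
finger_force: 1.9
```

```bash
python3 look.py
```

```text
[ 0.6331 -0.0097  0.0284] [3.1392e+00 2.3000e-03 4.0000e-03] [-0.7 -5.1  4.8] 23.125
top tub ((654.4868774414062, 83.3548583984375), (63.21640396118164, 124.82608795166016), 53.95469284057617)
scene tub hull px [[328, 262], [328, 274], [301, 299], [253, 270], [273, 250], [306, 249]] at z36 [[588.0, 105.0], [612.0, 124.0], [687.0, 124.0], [690.0, 13.0], [629.0, 5.0], [587.0, 51.0]] at z0 [[560.0, 83.0], [585.0, 103.0], [664.0, 104.0], [667.0, -15.0], [603.0, -23.0], [559.0, 26.0]]
egg blue box 280 244 21 12 rim ctr~ [[637.  59.]]
```

Call:
arm_command(plan=[[[0,-0.045,0],[0,0,0],0],[[0,-0.045,0],[0,0,0],0],[[0,-0.045,0],[0,0,0],0],[[0,-0.045,0],[0,0,0],0],[[0,-0.045,0],[0,0,0],0]])

```text
time: 23.85
position: [0.6328, 0.017, 0.0283]
orientation: [3.139, 0.002, 0.003]
contact_force: [-1.4, -7.4, 6.8]
gripper_width: 0.0002
finger_force: 2.5
```

Call:
arm_command(plan=[[[0,-0.045,0],[0,0,0],0],[[0,-0.045,0],[0,0,0],0],[[0,-0.045,0],[0,0,0],0],[[0,-0.035,0],[0,0,0],0],[[0,-0.025,0],[0,0,0],0]])

```text
time: 24.48
position: [0.6327, 0.0402, 0.0283]
orientation: [3.139, 0.003, 0.002]
contact_force: [-0.8, -9.0, 6.3]
gripper_width: -0.0001
finger_force: 3.7
```

```bash
python3 look.py
```

```text
[0.6327 0.0402 0.0283] [3.1387e+00 2.9000e-03 2.4000e-03] [-0.8 -9.   6.3] 24.475
scene tub hull px [[350, 274], [349, 286], [322, 313], [273, 283], [293, 262], [327, 261]] at z36 [[587.0, 154.0], [612.0, 170.0], [688.0, 171.0], [690.0, 62.0], [629.0, 55.0], [588.0, 102.0]] at z0 [[559.0, 135.0], [585.0, 152.0], [665.0, 153.0], [667.0, 38.0], [603.0, 30.0], [559.0, 80.0]]
egg blue box 302 256 22 13 rim ctr~ [[636. 110.]]
```

Call:
arm_command(plan=[[[0,-0.035,0],[0,0,0],0],[[0,-0.035,0],[0,0,0],0],[[0,-0.035,0],[0,0,0],0],[[0,-0.025,0],[0,0,0],0],[[0,-0.015,0],[0,0,0],0]])

```text
time: 25.2
position: [0.6325, 0.0575, 0.0282]
orientation: [3.139, 0.003, 0.002]
contact_force: [-1.4, -8.4, 6.9]
gripper_width: -0.0001
finger_force: 3.9
```

Call:
arm_command(plan=[[[0,-0.015,0],[0,0,0],0],[[0,-0.015,0],[0,0,0],0]])

```text
time: 25.45
position: [0.6325, 0.061, 0.0282]
orientation: [3.139, 0.003, 0.002]
contact_force: [-1.8, -9.6, 7.6]
gripper_width: 0.0
finger_force: 3.9
```

Call:
arm_command(plan=[[[0,-0.012,0],[0,0,0],0],[[0,-0.012,0],[0,0,0],0]])

```text
time: 25.7
position: [0.6325, 0.0638, 0.0283]
orientation: [3.138, 0.003, 0.002]
contact_force: [-1.7, -8.8, 8.4]
gripper_width: 0.0001
finger_force: 4.0
```

Call:
arm_command(plan=[[[0,-0.012,0],[0,0,0],0],[[0,-0.012,0],[0,0,0],0]])

```text
time: 25.95
position: [0.6324, 0.0667, 0.0282]
orientation: [3.138, 0.003, 0.001]
contact_force: [-2.8, -10.3, 7.6]
gripper_width: 0.0002
finger_force: 4.1
```

```bash
python3 look.py
```

```text
[0.6324 0.0667 0.0282] [3.1384e+00 2.9000e-03 1.4000e-03] [ -2.8 -10.3   7.6] 25.95
scene tub hull px [[361, 280], [361, 285], [328, 318], [284, 290], [308, 265], [340, 268]] at z36 [[587.0, 178.0], [597.0, 185.0], [690.0, 185.0], [690.0, 88.0], [617.0, 82.0], [587.0, 131.0]] at z0 [[558.0, 160.0], [569.0, 168.0], [667.0, 168.0], [667.0, 65.0], [591.0, 58.0], [558.0, 111.0]]
egg blue box 314 262 22 14 rim ctr~ [[635. 135.]]
```

Call:
arm_command(plan=[[[0,-0.012,0],[0,0,0],0],[[0,-0.012,0],[0,0,0],0]])

```text
time: 26.3
position: [0.6324, 0.0683, 0.0283]
orientation: [3.136, 0.004, 0.001]
contact_force: [-2.5, -16.5, 7.8]
gripper_width: 0.0
finger_force: 7.3
```

Call:
arm_command(plan=[[[0,-0.01,0],[0,0,0],0],[[0,0,0],[0,0,0],0]])

```text
time: 26.55
position: [0.6325, 0.0684, 0.0283]
orientation: [3.135, 0.003, 0.001]
contact_force: [-3.5, -17.4, 8.2]
gripper_width: -0.0001
finger_force: 7.7
```

Call:
arm_command(plan=[[[0,0.06,0],[0,0,0],0],[[0,0.2,0],[0,0,0],0],[[0,0.2,-0.2],[0,0,0],0],[[0,0.1,-0.45],[0,0,0],0],[[0,0.2,-0.45],[0,0,0],0]])

```text
time: 27.18
position: [0.6309, -0.0176, 0.1592]
orientation: [-3.14, -0.004, 0.004]
contact_force: [0.9, -0.4, 0.5]
gripper_width: -0.0004
finger_force: 0.0
```

Call:
arm_command(plan=[[[-0.3,0.4,0],[0,0,0],0],[[-0.3,0.4,0],[0,0,0],0.3],[[-0.3,0.2,0],[0,0,0],0.6],[[-0.2,0,0],[0,0,0],0.6],[[0,0,0],[0,0,0],0.6]])

```text
time: 27.8
position: [0.4988, -0.1381, 0.1583]
orientation: [-3.14, -0.001, 0.002]
contact_force: [-0.1, -0.3, -0.6]
gripper_width: 0.0512
finger_force: 0.0
```

```bash
python3 look.py pics/f1.png
```

```text
[ 0.4988 -0.1381  0.1583] [-3.1399e+00 -8.0000e-04  1.8000e-03] [-0.1 -0.3 -0.6] 27.8
top tub ((635.1221313476562, 128.85617065429688), (99.14128875732422, 103.96695709228516), 89.72733306884766)
scene tub hull px [[362, 281], [328, 318], [284, 287], [309, 265], [338, 267]] at z36 [[588.0, 181.0], [690.0, 185.0], [685.0, 84.0], [616.0, 83.0], [587.0, 127.0]] at z0 [[559.0, 163.0], [667.0, 168.0], [662.0, 60.0], [590.0, 60.0], [559.0, 106.0]]
egg blue box 313 262 22 14 rim ctr~ [[636. 134.]]
```

View pics/f1.png

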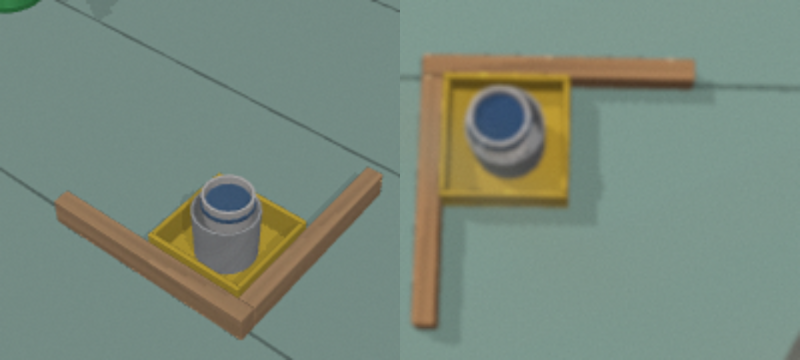

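The vessels are nested upright and the tub sits in the corner (top crop 441–570, 72–205), with at most a slight hairline yaw against the rails. I'll press it once more in x with two spread fingers, then in y.

Call:
arm_command(plan=[[[0,-0.44,0],[0,0,0],0.75],[[0,-0.45,0],[0,0,0],0.75],[[0.1,-0.45,0.2],[0,0,0],0.75],[[0.05,-0.45,0.3],[0,0,0],0.75],[[0,-0.4,0.3],[0,0,0],0.75]])

```text
time: 28.52
position: [0.5188, 0.1249, 0.0639]
orientation: [-3.141, -0.005, -0.004]
contact_force: [0.6, 0.7, 0.5]
gripper_width: 0.064
finger_force: 0.0
```

Call:
arm_command(plan=[[[0,0,0.2],[0,0,0],0.75],[[0,0,0.08],[0,0,0],0.75],[[0,0,0],[0,0,0],0.75]])

```text
time: 28.9
position: [0.5177, 0.1221, 0.0307]
orientation: [-3.141, -0.003, 0.001]
contact_force: [-0.2, 0.2, -0.0]
gripper_width: 0.0638
finger_force: 0.0
```

Call:
arm_command(plan=[[[0.1,0,0.03],[0,0,0],0.75],[[0.15,0,0],[0,0,0],0.75],[[0.1,0,0],[0,0,0],0.75],[[0.05,0,0],[0,0,0],0.75],[[0.03,0,0],[0,0,0],0.75]])

```text
time: 29.52
position: [0.5694, 0.122, 0.0274]
orientation: [-3.142, -0.002, -0.0]
contact_force: [-0.3, 0.5, 0.1]
gripper_width: 0.0639
finger_force: 0.0
```

Call:
arm_command(plan=[[[0.015,0,0],[0,0,0],0.75],[[0.015,0,0],[0,0,0],0.75],[[0.01,0,0],[0,0,0],0.75]])

```text
time: 29.9
position: [0.5731, 0.1222, 0.0272]
orientation: [3.142, 0.003, -0.003]
contact_force: [-3.8, 0.0, 2.8]
gripper_width: 0.0642
finger_force: 2.2
```

Call:
arm_command(plan=[[[0.012,0,0],[0,0,0],0.75],[[0.01,0,0],[0,0,0],0.75],[[0,0,0],[0,0,0],0.75]])

```text
time: 30.28
position: [0.5732, 0.1223, 0.027]
orientation: [3.141, 0.005, -0.013]
contact_force: [-11.6, -1.1, 10.2]
gripper_width: 0.064
finger_force: 6.0
```

Call:
arm_command(plan=[[[-0.08,0,0],[0,0,0],0.75],[[-0.2,0,0],[0,0,0],0.75],[[-0.1,0.1,-0.35],[0,0,0],0.75],[[0,0.3,-0.45],[0,0,0],0.5],[[0,0.45,-0.3],[0,0,0],0]])

```text
time: 30.9
position: [0.5317, 0.0231, 0.1586]
orientation: [3.141, 0.006, 0.007]
contact_force: [0.4, -0.0, -0.2]
gripper_width: 0.0284
finger_force: 0.0
```

Call:
arm_command(plan=[[[0,0.45,0],[0,0,0],0],[[0,0.45,0],[0,0,0],0],[[-0.2,0.3,0],[0,0,0],0],[[0,0,0],[0,0,0],0]])

```text
time: 31.4
position: [0.5062, -0.1229, 0.1559]
orientation: [3.141, -0.004, 0.0]
contact_force: [-0.2, 0.6, -0.3]
gripper_width: 0.0003
finger_force: 0.0
```

```bash
cat > gap.py <<'E'
from h import *
from bench import viewer,readout
o=readout.get_obs();print(np.round(o['position'],4),o['time'])
g=np.mean([viewer.capture('top')['pixels'].astype(float) for _ in range(6)],0).astype(np.uint8);t=viewer.capture('top');t['pixels']=g
h=cv2.cvtColor(g,cv2.COLOR_RGB2HSV).astype(float)
# world-gridded resample at z=.036: saturation/hue profile; edges by subpixel crossing
def prof(pts,z,ch):
    p=proj(t,np.c_[pts,np.full(len(pts),z)]).astype(np.float32)
    return cv2.remap(h[:,:,ch].astype(np.float32),p[:,0].copy(),p[:,1].copy(),cv2.INTER_LINEAR).ravel()
s=np.arange(-.02,.02,.0002)
def edge(mk,base,ch,z,thr):
    r=[]
    for b in base:
        f=prof(mk(b,s),z,ch);k=np.where((f[:-1]-thr)*(f[1:]-thr)<0)[0]
        k=k[np.argmin(abs(s[k]))] if len(k) else None
        r.append((b,s[k]) if k is not None else (b,np.nan))
    r=np.array(r);r=r[~np.isnan(r[:,1])];c=np.polyfit(r[:,0],r[:,1],1)
    for _ in range(2):
        q=abs(np.polyval(c,r[:,0])-r[:,1])<.0015;c=np.polyfit(r[q,0],r[q,1],1)
    return round(c[0]*57.3,2),round(np.polyval(c,base.mean())*1000,1),q.sum()
print('tub -y edge (free)',edge(lambda b,s:np.c_[b+0*s,.075+s],np.arange(.595,.675,.004),1,.036,100))
print('tub -x edge (free,z0..36)',edge(lambda b,s:np.c_[.582+s,b+0*s],np.arange(.09,.16,.004),1,.036,100))
print('tub|rail y, hue',edge(lambda b,s:np.c_[b+0*s,.176+s],np.arange(.595,.675,.004),0,.032,19))
print('tub|rail x, hue',edge(lambda b,s:np.c_[.682+s,b+0*s],np.arange(.09,.16,.004),0,.032,19))
print('rail y free part',edge(lambda b,s:np.c_[b+0*s,.176+s],np.arange(.495,.57,.004),1,.028,80))
print('rail x free part',edge(lambda b,s:np.c_[.682+s,b+0*s],np.arange(-.01,.065,.004),1,.028,80))
c=g[130:230,215:315];cv2.imwrite('pics/f2.png',cv2.resize(c,(600,600),interpolation=cv2.INTER_CUBIC)[:,:,::-1])
E
python3 gap.py; python3 look.py
```

```text
[ 0.5062 -0.1229  0.1559] 31.4
tub -y edge (free) (np.float64(0.2), np.float64(3.1), np.int64(21))
tub -x edge (free,z0..36) (np.float64(-0.37), np.float64(-1.4), np.int64(18))
tub|rail y, hue (np.float64(0.3), np.float64(3.6), np.int64(20))
tub|rail x, hue (np.float64(0.33), np.float64(6.4), np.int64(12))
rail y free part (np.float64(0.6), np.float64(0.3), np.int64(19))
rail x free part (np.float64(-0.61), np.float64(-0.7), np.int64(19))
[ 0.5076 -0.1198  0.156 ] [-3.1416e+00 -5.3000e-03 -3.0000e-04] [ 0.1  0.2 -0.1] 31.75
top tub ((635.439697265625, 128.84288024902344), (99.9866714477539, 103.64168548583984), 89.11105346679688)
scene tub hull px [[362, 281], [328, 318], [284, 287], [309, 265], [338, 267]] at z36 [[588.0, 181.0], [690.0, 185.0], [685.0, 84.0], [616.0, 83.0], [587.0, 127.0]] at z0 [[559.0, 163.0], [667.0, 168.0], [662.0, 60.0], [590.0, 60.0], [559.0, 106.0]]
egg blue box 313 262 22 14 rim ctr~ [[636. 134.]]
```

View pics/f2.png

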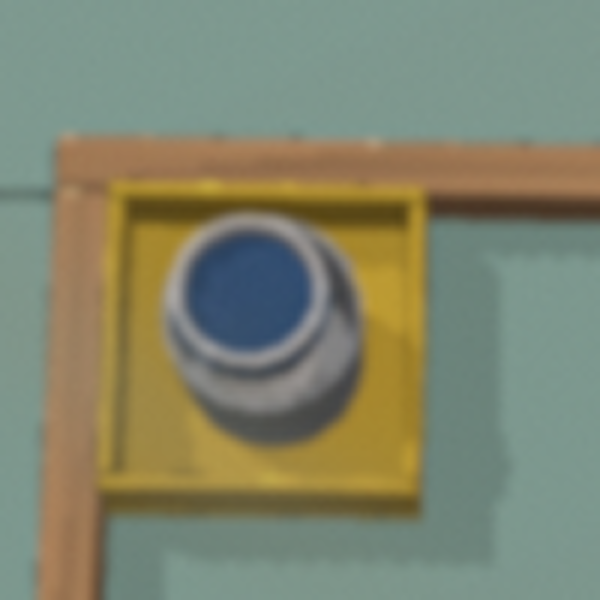

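Tub edges (yaw about 0.2–0.4°) match the rails (about 0.6°) within measuring error, and the close-up shows no gap on either side. One gentle final y press near the x rail will remove any leftover yaw.

Call:
arm_command(plan=[[[0.3,-0.3,0],[0,0,0],0],[[0.35,-0.35,0],[0,0,0],0],[[0.35,-0.35,0],[0,0,0],0],[[0.23,-0.24,0],[0,0,0],0],[[0,0,0],[0,0,0],0]])

```text
time: 32.48
position: [0.6558, 0.031, 0.1555]
orientation: [-3.141, -0.009, -0.001]
contact_force: [-0.5, -0.7, 0.4]
gripper_width: -0.0001
finger_force: 0.0
```

Call:
arm_command(plan=[[[0,0,0.3],[0,0,0],0],[[0,0,0.35],[0,0,0],0],[[0,0,0.3],[0,0,0],0],[[0,0,0.1],[0,0,0],0],[[0,0,0],[0,0,0],0]])

```text
time: 33.1
position: [0.6542, 0.0281, 0.0298]
orientation: [-3.142, -0.002, 0.002]
contact_force: [0.4, -0.9, 0.3]
gripper_width: 0.0
finger_force: 0.0
```

Call:
arm_command(plan=[[[0,-0.1,0],[0,0,0],0],[[0,-0.1,0],[0,0,0],0],[[0,-0.07,0],[0,0,0],0],[[0,-0.025,0],[0,0,0],0],[[0,-0.01,0],[0,0,0],0]])

```text
time: 33.72
position: [0.6545, 0.0652, 0.03]
orientation: [3.141, 0.003, 0.0]
contact_force: [-0.4, 1.2, 0.5]
gripper_width: 0.0001
finger_force: 0.0
```

Call:
arm_command(plan=[[[0,-0.012,0],[0,0,0],0],[[0,-0.01,0],[0,0,0],0],[[0,0,0],[0,0,0],0]])

```text
time: 34.1
position: [0.6545, 0.0675, 0.0299]
orientation: [-3.142, -0.003, 0.0]
contact_force: [0.6, -0.1, 0.6]
gripper_width: 0.0001
finger_force: 0.0
```

Call:
arm_command(plan=[[[0,-0.012,0],[0,0,0],0],[[0,-0.01,0],[0,0,0],0],[[0,0,0],[0,0,0],0]])

```text
time: 34.48
position: [0.6545, 0.0684, 0.0299]
orientation: [3.139, 0.003, -0.001]
contact_force: [-1.6, -7.1, 0.5]
gripper_width: -0.0
finger_force: 3.4
```

Call:
arm_command(plan=[[[0,-0.012,0],[0,0,0],0],[[0,0,0],[0,0,0],0],[[0,0,0],[0,0,0],0]])

```text
time: 34.85
position: [0.6546, 0.0685, 0.03]
orientation: [3.137, 0.003, -0.001]
contact_force: [-0.7, -11.1, 1.2]
gripper_width: 0.0002
finger_force: 5.5
```

Seated firmly; back off and check.

Call:
arm_command(plan=[[[0,0.06,0],[0,0,0],0],[[0,0.2,0],[0,0,0],0],[[0,0.3,-0.2],[0,0,0],0],[[0,0.3,-0.4],[0,0,0],0],[[-0.2,0.4,-0.4],[0,0,0],0]])

```text
time: 35.48
position: [0.6345, -0.0755, 0.1456]
orientation: [3.141, 0.003, 0.004]
contact_force: [-0.2, -1.8, 0.2]
gripper_width: 0.0003
finger_force: 0.0
```

Call:
arm_command(plan=[[[-0.35,0.3,0],[0,0,0],0],[[-0.35,0.2,0],[0,0,0],0],[[-0.3,0,0],[0,0,0],0],[[0,0,0],[0,0,0],0],[[0,0,0],[0,0,0],0]])

```text
time: 36.1
position: [0.5148, -0.1341, 0.1442]
orientation: [3.141, 0.002, 0.003]
contact_force: [0.1, 0.3, 0.1]
gripper_width: 0.0005
finger_force: 0.0
```

```bash
python3 gap.py; python3 look.py
```

```text
[ 0.5148 -0.1341  0.1442] 36.1
tub -y edge (free) (np.float64(0.3), np.float64(3.1), np.int64(21))
tub -x edge (free,z0..36) (np.float64(-0.42), np.float64(-1.4), np.int64(18))
tub|rail y, hue (np.float64(0.41), np.float64(3.6), np.int64(20))
[ 0.5145 -0.1333  0.1436] [-3.1416e+00 -3.8000e-03 -2.0000e-04] [0.  0.2 0.5] 36.45
top tub ((635.1815185546875, 128.80581665039062), (99.0411605834961, 103.97535705566406), 89.72733306884766)
scene tub hull px [[362, 281], [328, 318], [284, 287], [309, 265], [338, 267]] at z36 [[588.0, 181.0], [690.0, 185.0], [685.0, 84.0], [616.0, 83.0], [587.0, 127.0]] at z0 [[559.0, 163.0], [667.0, 168.0], [662.0, 60.0], [590.0, 60.0], [559.0, 106.0]]
egg blue box 313 262 22 14 rim ctr~ [[636. 134.]]Traceback (most recent call last):
  File "gap.py", line 24, in <module>
    print('tub|rail x, hue',edge(lambda b,s:np.c_[.682+s,b+0*s],np.arange(.09,.16,.004),0,.032,19))
                            ~~~~^^^^^^^^^^^^^^^^^^^^^^^^^^^^^^^^^^^^^^^^^^^^^^^^^^^^^^^^^^^^^^^^^^
  File "gap.py", line 19, in edge
    q=abs(np.polyval(c,r[:,0])-r[:,1])<.0015;c=np.polyfit(r[q,0],r[q,1],1)
                                               ~~~~~~~~~~^^^^^^^^^^^^^^^^^
    raise TypeError("expected non-empty vector for x")
TypeError: expected non-empty vector for x
```

Tub yaw rose to about 0.3–0.4°, matching the rails within error; it is seated and the vessels are upright. Handing in.

```bash
python3 -c "
from bench import robot;print(robot.finish_job())"
```

```text
the job is handed in; nothing more can be done
None
```

I handed the job in at about 36 s with the egg cup in the steel cup and the steel cup in the tub, all upright, and the tub pushed flush into the corner; on camera its yaw was 0.2–0.3° off the rails, within measuring error, and no result came back from the judging.

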